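# Switch on the two-pole breaker with the insulated probe

## Task

Switch on the two-pole breaker in the power box's lid, the one with the wide lever: take the insulated probe from its rack, push that lever with the probe's tip towards the rear of the box, all the way to its stop, then hang the probe back upright in its notch. Keep the gripper itself off the breakers, leave the narrow levers as they are, and do not disturb the screwdriver and the parts lying about.

Things in the scene. Friction and masses are not known exactly. Their poses are not given: they have to be found in the camera images.
- power_box: grey power distribution box fixed on the table, 190 mm (x) by 270 mm (y) by 110 mm high, capped sockets on its long sides; origin at the centre of its underside, x from its front (the robot's side) to its rear, y to the left along the breaker row, z up. A pale plastic flap lies folded back on the lid behind the well (up to 115 mm high); a rotary isolator on the lid's left end is 138 mm high.
- well (a point): centre of the floor of the open well in the box's lid, in which the breakers stand in a row: 78 mm (x) by 150 mm (y), floor 85 mm and rim 110 mm above the table; axes as the box's.
- two_pole: the two-pole breaker, a cream module 36 mm wide in the well, at any of four places in the row; the only one with a wide lever. Origin on its lever's hinge axis, at the middle of the lever's width, 85 mm above the table; axes as the box's. The module's top is 92 mm above the table.
- wide_lever (a joint): angle of the two-pole breaker's black lever: 28 mm wide (y), 6 mm thick, 23 mm long from its hinge axis, which runs along the box's y. 0 = off, leaning 0.65 rad from upright to the box's front; 1.3 = on, at its stop, leaning 0.65 rad to the rear (flap side). Starts off (0 to 0.15). No spring: friction holds it where it is left; about 4 N near its end moves it.
- pair_a: two single-pole breakers side by side, a cream module 36 mm wide in the well; origin on the hinge axis of its two levers, midway between them, 85 mm above the table; axes as the box's. To be left alone.
- pair_b: two single-pole breakers side by side, a cream module 36 mm wide in the well; origin on the hinge axis of its two levers, midway between them, 85 mm above the table; axes as the box's. To be left alone.
- pair_c: two single-pole breakers side by side, a cream module 36 mm wide in the well; origin on the hinge axis of its two levers, midway between them, 85 mm above the table; axes as the box's. To be left alone.
- a_left (a joint): angle of the left lever (y = +9 mm) of pair_a: narrow, 10 mm wide, otherwise like the wide one; stands off (near 0) and must stay so.
- a_right (a joint): angle of the right lever (y = -9 mm) of pair_a: narrow, 10 mm wide, otherwise like the wide one; stands on (near 1.3) and must stay so.
- b_left (a joint): angle of the left lever (y = +9 mm) of pair_b: narrow, 10 mm wide, otherwise like the wide one; stands on (near 1.3) and must stay so.
- b_right (a joint): angle of the right lever (y = -9 mm) of pair_b: narrow, 10 mm wide, otherwise like the wide one; stands off (near 0) and must stay so.
- c_left (a joint): angle of the left lever (y = +9 mm) of pair_c: narrow, 10 mm wide, otherwise like the wide one; stands on (near 1.3) and must stay so.
- c_right (a joint): angle of the right lever (y = -9 mm) of pair_c: narrow, 10 mm wide, otherwise like the wide one; stands on (near 1.3) and must stay so.
- rack: steel tool rack fixed on the table: a level plate 80 mm (x) by 170 mm (y), 6 mm thick, top 90 mm above the table, carried at its rear edge above a 5 mm base plate. Two notches 15 mm wide run from the plate's front edge (x = -40 mm) back to x = +12 mm, at y = +45 mm (probe) and y = -45 mm (screwdriver). Origin at the centre of the underside; x from the front (robot's side) to the rear.
- notch (a point): the probe's place in the rack: mid-width of its notch, at the height of the plate's top (x = -12 mm, y = +45 mm in the rack's frame); axes as the rack's.
- probe: insulated probe, hanging upright by its collar in the notch, 134 mm long, about 120 g: round black handle 26 mm in diameter, 58 mm long; below it a guard collar 34 mm in diameter, 6 mm thick; below that a straight rod 9 mm in diameter with a rounded tip. Origin on the axis at the collar's underside, z up along the handle: handle top at z = +64 mm, tip at z = -70 mm.
- grip (a point): point on the probe's axis, in the handle, 36 mm above the underside of the collar: a good place to grip.
- screwdriver: screwdriver with a wooden handle 29 mm in diameter on a steel collar, 62 mm high above the plate, hanging in the other notch of the rack, 90 mm from the probe. Bystander; origin on the axis at the plate's top.
- big_nut: bystander: rusty hexagon nut, 65 mm across flats, 48 mm high, on the table in front of the rack; origin at the centre of its underside.
- roller_cage: bystander: dark bearing cage ring, 62 mm in diameter, 62 mm high, on the table beside the rack; origin at the centre of its underside.
- lid_nut: bystander: hexagon nut, 46 mm across flats, 30 mm high, on the right end of the box's lid; origin at the centre of its underside.
- bearing: bystander: ball bearing, 72 mm in diameter, 20 mm high, flat on the table beside the rack; origin at the centre of its underside.
There are look-alikes about, which are no part of the job. Leave any green look-alike of the probe alone. What is shaped like the rack but purple is not meant.

How it is judged (in metres and radians):
On the way, in this order (a step that is already met when the one before it is completed fails the run):
1. the probe is lifted clear of its rack (z of probe in the frame of rack above 0.13 m), for 0.1 s.
2. with the probe out of the rack, the two-pole breaker's lever is pushed over to its stop by the probe (value of joint wide_lever above 1.18 rad and distance between probe and two_pole below 0.11 m), for 0.1 s.
At the end, for the whole second after the job is handed in: The wide lever stands on, within 0.12 rad of its stop; every narrow lever is still as it was (off below 0.3 rad, on above 1.0 rad); the probe hangs at rest in its notch, its collar seated on the plate (within 4 mm in height), within 16 mm of the notch's marked place and within 0.12 rad of upright (value of joint wide_lever above 1.18 rad and value of joint each of a_left, b_right below 0.3 rad and value of joint each of a_right, b_left, c_left, c_right above 1 rad and horizontal distance between probe and notch below 0.016 m and z of probe in the frame of notch between -0.004 and 0.004 m and angle between probe's own z axis and vertical below 0.12 rad and linear speed of probe below 0.02 m/s); the robot touches nothing.
It fails at once if a narrow lever is switched over (an off one beyond 0.5 rad, an on one below 0.8 rad) (value of joint any of a_left, b_right above 0.5 rad or value of joint any of a_right, b_left, c_left, c_right below 0.8 rad).
It fails at once if the gripper or the arm touches a breaker or its lever (contact force between any of the fingers, the arm and two_pole above 0.5 N or contact force between any of the fingers, the arm and pair_a above 0.5 N or contact force between any of the fingers, the arm and pair_b above 0.5 N or contact force between any of the fingers, the arm and pair_c above 0.5 N).
It fails at once if the screwdriver or a part lying about is moved by more than 25 mm (distance of any of screwdriver, big_nut, roller_cage, lid_nut, bearing from where it was at the start of the episode above 0.025 m).
It also fails if it takes over 51 s, if anything falls off the work surface, if the arm or the gripper's body presses on something with over 40 N, if the wrist force passes 120 N, or if a joint passes its speed limit or range.

## Robot

A 7-joint arm with a two-finger parallel gripper is mounted at the origin on the work surface. World frame = base frame: x ahead of the robot, y to its left, z up, the work surface at z = 0. Lengths are in mm, angles in rad, forces in N, time in s.
With the tool pointing down it reaches from about 425 to 875 mm from the base axis. Payload 4.7 kg.
Tool frame: the origin (TCP) lies at the very end of the fingers, on their centre line; the grasp point (between the pads) lies 19 mm behind it (arm.pinch_z is the distance from the TCP to the grasp point, in mm); y points along the fingers, x is the direction in which the jaws open and shut, and the axes are right-handed (so a half turn about y gives the same grasp; the last joint's range is limited). The gripper opens to 85 mm and grips with 20 to 120 N. Pads are 22 mm wide; open, the fingers measure 114 mm over their backs; the gripper's body (76 mm by 85 mm) begins 54 mm behind the grasp point. The pads swing forward as they close: fully open they stand 13 mm farther back than shut.
Start: joints at [-1.156, 0.321, -0.07, 1.45, 0.023, 1.371, -0.057], TCP at [253.629, 598.496, 231.349] pointing down, gripper open.
Joint ranges: [-2.86, 2.86], [-0.3, 2.09], [-1.38, 1.24], [0.06, 2.45], [-1.56, 4.7], [0.09, 2.05], [-2.69, 2.69]. Speed limits (rad/s): [2.57, 2.57, 3.14, 3.14, 3.14, 3.14, 3.14].

## Interface

Orientations are given as a rotation vector (axis times angle).
In Python, from cell import arm gives the robot as it stands.
- The arm moves only by the tool move_arm, never from a script. Its argument "motion" is a list that holds one entry, the list of rows, each a list of 5 numbers: the shift along the tool's x, y, z in cm, then the turn about the tool's y in degrees, then the closure, from 0 (fully open) to 1 (shut). A call has 1 to 20 rows; each row is the pose to reach, as a shift and turn from the pose measured when the call began, along the tool's axes at that moment; what a row does not reach only later rows make up. A row lasts 1/12 s, in which the tool goes at most 41.7 mm and 7.16 degrees, less where a joint would pass 70% of its speed; a pose out of reach is approached as far as the arm can. A call with a gripper value outside its range is refused whole. The fingers move at their own pace and stop on an object; the grip force is fixed at half the most. Time passes only in rows, so rows that repeat a pose let the fingers close. It gives the time, the measured TCP pose, the force and the opening at its end, in the units of the state.
- arm.observe(): the state, without advancing time (a new reading comes with each control period).
- arm.grab_frame(name): name is "scene" or "top" or "wrist"; returns (picture, depth): 400x640x3 uint8, red, green, blue; 400x640 float32, mm along the optical axis (not along the pixel's ray), 0 where there is no reading.
- arm.camera_model(name): a dict with "K" (3x3 intrinsics, pixels), "origin" and "rotation" of the camera in the world; the wrist camera has in their place "mount" (4x4, takes a point from camera to tool coordinates, whose origin is the TCP and whose axes are the tool frame's). Camera axes: x right, y down, z forward; pixel columns grow to the right and rows downward; lengths in mm; the calibration is good to about 2 mm. A picture is of the moment at which its call begins: read the wrist's pose just before it. camera_model takes no time and is no camera call.
- arm.finish_job(): hands the job in, once; it reports no verdict.
Trained networks look in the newest picture that a camera, given by its name, has taken for a name from the list of things; names that differ only in an ending like _2 or _b are one class to them, and where a whole thing is asked for, a point or a joint stands for the part that bears it (a point fixed in the world has none). Each returns a list of dicts, best first, with "score" (0 to 1); they miss things now and then, are a little off and sometimes report something else, mostly with a low value. They report only what shows in the picture. A call takes as long as a camera call. They do not tell look-alikes from the thing itself.
- arm.recognise(camera, thing): "rect" ([left, top, right, bottom] in pixels, round what is visible of it).
- arm.outline_of(camera, thing): "region" (400x640 bool, what is visible of it) and "rect" ([left, top, right, bottom] in pixels, round what is visible of it).
The state is a dict: "t": time; "q": joint angles; "joint_vel": joint speeds; "joint_efforts": joint torques, N m; "ee_pos": TCP position; "tcp_rot": TCP orientation; "contact_force": force on the tool from outside, world axes, zero at the start; "ft_torque": the same for the moment, N m; "width": finger opening in mm.
Only numpy, scipy, OpenCV 4.12 (cv2) and the standard library are available. Lean on these libraries where they do the work, as an engineer would, in place of code of your own. Each camera call takes 0.05 s, during which the arm holds its last target.

## Working session

There is one attempt and no reset: what is moved stays moved. The work goes in short steps, Python scripts to look and compute and a tool call to move; the robot and the scene stay as the last step left them, time stands still between calls to the robot, and variables do not carry over. Pictures are saved under pics/ and viewed, and the job is handed in when it is done.

Besides the shell and the picture viewer there is one more tool, called after ">>>" by a JSON object that holds its "method" and its "body". move_arm: Moves the arm, as the interface text tells. Its arguments: {"type":"object","properties":{"motion":{"type":"array"}},"required":["motion"]}

```bash
ls; mkdir -p pics; cat > h.py <<'E'
import numpy as np, cv2
from cell import arm
from scipy.spatial.transform import Rotation as R
def grab(n,fn=None):
    st=arm.observe(); p,d=arm.grab_frame(n)
    if fn: cv2.imwrite('pics/'+fn,p[:,:,::-1])
    m=arm.camera_model(n);K=np.array(m['K'])
    if n=='wrist':
        T=np.eye(4);T[:3,:3]=R.from_rotvec(st['tcp_rot']).as_matrix();T[:3,3]=st['ee_pos'];T=T@np.array(m['mount'])
    else:
        T=np.eye(4);T[:3,:3]=np.array(m['rotation']);T[:3,3]=np.array(m['origin']).ravel()
    return p,d,K,T
def cloud(d,K,T):
    v,u=np.mgrid[0:d.shape[0],0:d.shape[1]]
    P=np.stack([(u-K[0,2])/K[0,0]*d,(v-K[1,2])/K[1,1]*d,d],-1)
    W=P@T[:3,:3].T+T[:3,3]; W[d<=0]=np.nan
    return W
E
python3 - <<'E'
from h import *
for n in ['scene','top','wrist']:
    p,d,K,T=grab(n,n+'0.png'); np.savez('pics/'+n+'0.npz',p=p,d=d,K=K,T=T)
    print(n,T.round(2).tolist(),K.tolist())
    for o in ['probe','rack','two_pole','power_box','screwdriver','pair_a','lid_nut','big_nut']:
        r=arm.recognise(n,o)
        print(o,[(round(x['score'],2),[int(a) for a in x['rect']]) for x in r])
s=arm.observe();print(s['t'],R.from_rotvec(s['tcp_rot']).as_matrix().round(3).tolist(),s['width'])
E
```

```text
pics
scene [[-1.99, -0.96, 0.49, 1223.45], [-1.99, -0.96, 0.49, -601.35], [-1.99, -0.96, 0.49, 746.4], [0.0, 0.0, 0.0, 1.0]] [[431.6239452493126, 0.0, 320.66630522092527], [0.0, 431.6239452493126, 203.15847529111593], [0.0, 0.0, 1.0]]
probe [(0.69, [273, 225, 288, 255]), (0.67, [289, 205, 302, 243])]
rack [(0.95, [227, 235, 307, 313]), (0.85, [155, 196, 231, 265])]
two_pole [(0.45, [370, 192, 384, 199])]
power_box [(0.81, [338, 162, 447, 256])]
screwdriver [(0.69, [241, 240, 253, 270])]
pair_a [(0.48, [376, 179, 396, 190])]
lid_nut [(0.9, [348, 180, 370, 202])]
big_nut [(0.61, [232, 239, 261, 255])]
top [[-2.17, 2.18, -0.11, 328.62], [-2.17, 2.18, -0.11, 18.81], [-2.17, 2.18, -0.11, 1387.42], [0.0, 0.0, 0.0, 1.0]] [[470.34061012989406, 0.0, 326.4551565349582], [0.0, 470.34061012989406, 198.96232976863755], [0.0, 0.0, 1.0]]
probe [(0.41, [356, 174, 373, 187])]
rack [(0.82, [401, 236, 470, 271]), (0.64, [375, 143, 445, 178])]
two_pole [(0.86, [273, 154, 286, 174])]
power_box [(0.98, [201, 114, 322, 211])]
screwdriver [(0.6, [422, 154, 437, 170]), (0.51, [199, 114, 321, 214])]
pair_a [(0.71, [258, 156, 275, 180]), (0.64, [247, 159, 260, 186]), (0.64, [236, 159, 247, 186])]
lid_nut [(0.65, [288, 158, 309, 182])]
big_nut [(0.92, [393, 187, 419, 208])]
wrist [[0.39, 0.88, 0.28, 181.95], [0.92, -0.37, -0.12, 629.56], [0.0, 0.3, -0.95, 375.15], [0.0, 0.0, 0.0, 1.0]] [[313.6204594498857, 0.0, 320.1301609546087], [0.0, 313.6204594498857, 202.89460474999035], [0.0, 0.0, 1.0]]
probe []
rack []
two_pole []
power_box [(0.62, [129, 382, 159, 400])]
screwdriver []
pair_a []
lid_nut [(0.41, [129, 379, 161, 400])]
big_nut []
1.35 [[0.39, 0.0, -0.921], [0.921, 0.0, 0.39], [0.0, -1.0, -0.0]] 85.34785857209349
```

```bash
sed -i "s/T\[:3,:3\]=np.array(m\['rotation'\])/T[:3,:3]=rotm(m['rotation'])/" h.py; cat >> h.py <<'E'
def rotm(r):
    r=np.array(r,float)
    return r if r.shape==(3,3) else R.from_rotvec(r.ravel()).as_matrix()
E
python3 - <<'E'
from h import *
for n in ['scene','top']:
    p=cv2.imread(f'pics/{n}0.png')
    c=p[100:340,130:470] if n=='scene' else p[90:290,180:500]
    cv2.imwrite(f'pics/{n}0c.png',cv2.resize(c,None,fx=2.3,fy=2.3,interpolation=cv2.INTER_CUBIC))
    m=arm.camera_model(n); print(rotm(m['rotation']).round(3).tolist(),m['origin'])
E
```

```text
[[0.625, 0.444, -0.642], [0.78, -0.342, 0.524], [0.013, -0.828, -0.56]] [1223.44805173 -601.34713709  746.39536569]
[[-0.005, -0.995, 0.097], [-1.0, 0.005, -0.004], [0.003, -0.097, -0.995]] [ 328.62457486   18.80686112 1387.42151259]
```

View pics/scene0c.png

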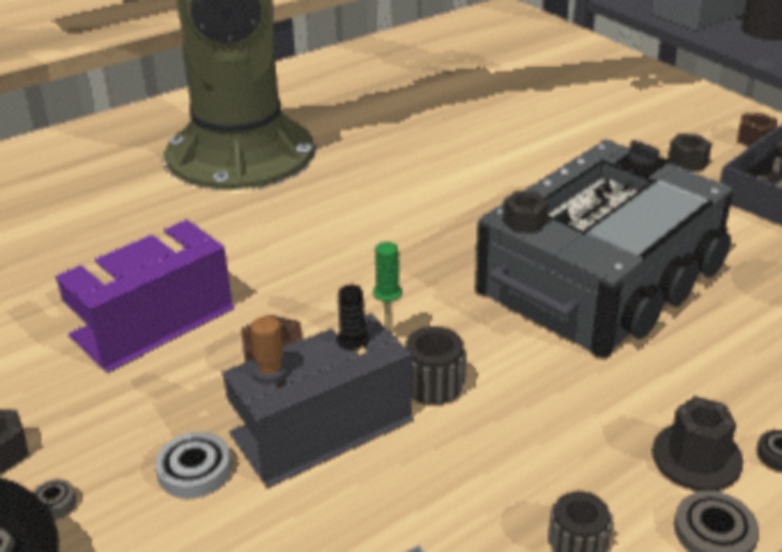

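View pics/top0c.png

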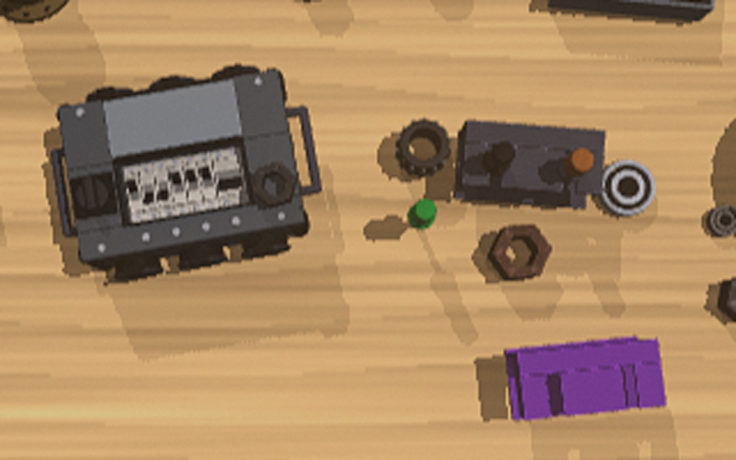

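```bash
python3 - <<'E'
from h import *
for n in ['top','scene']:
    p,d,K,T=grab(n); W=cloud(d,K,T); np.savez('pics/%s1.npz'%n,p=p,W=W)
    for o in ['probe','rack','two_pole','power_box','screwdriver','pair_a','lid_nut','big_nut','roller_cage','bearing']:
        for x in arm.outline_of(n,o):
            P=W[x['region']]; P=P[~np.isnan(P[:,0])]
            c=p[x['region']].mean(0)
            print(n,o,round(x['score'],2),[int(a) for a in x['rect']],'med',np.median(P,0).round(0),'lo',np.percentile(P,3,axis=0).round(0),'hi',np.percentile(P,97,axis=0).round(0),c.round())
    # rack plate top
    if n=='top':
        m=(abs(W[...,2]-90)<4)&(W[...,1]<0)&(p.max(2)<110); u=np.argwhere(m)
        P=W[m][:,:2].astype(np.float32); print('plate',len(P),cv2.minAreaRect(P))
        m=(abs(W[...,2]-111)<7)&(W[...,1]>0);P=W[m][:,:2].astype(np.float32); print('lid',len(P),cv2.minAreaRect(P))
E
```

```text
top probe 0.54 [393, 149, 400, 166] med [ 560. -174.  150.] lo [ 551. -186.   94.] hi [ 574. -165.  159.] [52. 41. 31.]
top probe 0.45 [199, 114, 319, 211] med [570. 207. 111.] lo [446.  59.  32.] hi [666. 348. 121.] [81. 76. 73.]
top rack 0.77 [375, 142, 445, 176] med [ 561. -220.   90.] lo [ 527. -304.    2.] hi [ 610. -141.   96.] [72. 62. 59.]
top rack 0.77 [401, 234, 469, 270] med [ 304. -279.   90.] lo [ 262. -364.    3.] hi [ 346. -203.   96.] [111.  58. 132.]
top two_pole 0.6 [272, 154, 286, 178] med [548. 143.  92.] lo [517. 126.  86.] hi [580. 163. 106.] [120. 112. 105.]
top power_box 0.58 [202, 115, 319, 212] med [570. 207. 111.] lo [446.  57.   5.] hi [667. 346. 121.] [82. 77. 74.]
top screwdriver 0.47 [418, 155, 440, 168] med [ 552. -264.  148.] lo [ 541. -280.   95.] hi [ 568. -254.  156.] [98. 65. 41.]
top pair_a 0.78 [247, 159, 262, 185] med [535. 215.  92.] lo [504. 198.  87.] hi [566. 233. 106.] [137. 129. 122.]
top pair_a 0.73 [258, 155, 274, 185] med [542. 180.  92.] lo [511. 163.  85.] hi [574. 199. 105.] [136. 128. 121.]
top pair_a 0.59 [236, 158, 248, 186] med 
[... 3066 characters left out ...]
07, 310] med [ 605. -235.   73.] lo [ 536. -308.    5.] hi [ 617. -146.   92.] [66. 64. 67.]
scene big_nut 0.24 [391, 179, 404, 186] med [535. 252.  94.] lo [517. 238.  91.] hi [548. 273. 102.] [119. 115. 107.]
scene roller_cage 0.63 [306, 242, 332, 278] med [611. -98.  47.] lo [ 570. -124.    5.] hi [627. -67.  64.] [63. 58. 52.]
scene bearing 0.79 [196, 285, 232, 315] med [ 552. -358.   19.] lo [ 514. -388.    3.] hi [ 579. -325.   22.] [118. 118. 115.]
scene bearing 0.6 [230, 238, 263, 255] med [ 458. -198.   48.] lo [ 419. -281.   15.] hi [ 553. -182.  139.] [90. 68. 53.]
scene bearing 0.15 [387, 180, 404, 186] med [532. 252.  94.] lo [508. 235.  91.] hi [548. 272. 105.] [116. 113. 105.]
```

```bash
cat >> h.py <<'E'
def goal(x,y,z,yawdeg):
    s=arm.observe();M=R.from_rotvec(s['tcp_rot']).as_matrix()
    d=M.T@(np.array([x,y,z])-s['ee_pos'])/10
    cur=np.degrees(np.arctan2(M[1,0],M[0,0]))
    print('t',s['t'],'pos',np.round(s['ee_pos'],1),'yaw',cur.round(2),'shift',d.round(2),'turn',round(-((yawdeg-cur+180)%360-180),2),'F',np.round(s['contact_force'],1),'w',round(s['width'],1),'tiltcheck',M[:,1].round(4))
E
python3 -c "
from h import *
goal(545,170,260,9)"
```

```text
t 2.45 pos [253.6 598.5 231.3] yaw 67.04 shift [-28.09  -2.87 -43.55] turn 58.04 F [-0.3  0.7  0. ] w 85.1 tiltcheck [ 1.e-04  1.e-04 -1.e+00]
```

>>> {"method": "move_arm", "body": {"motion": [[[-28.1, -2.9, -43.5, 58, 0.1], [-28.1, -2.9, -43.5, 58, 0.1], [-28.1, -2.9, -43.5, 58, 0.1], [-28.1, -2.9, -43.5, 58, 0.1], [-28.1, -2.9, -43.5, 58, 0.1], [-28.1, -2.9, -43.5, 58, 0.1], [-28.1, -2.9, -43.5, 58, 0.1], [-28.1, -2.9, -43.5, 58, 0.1], [-28.1, -2.9, -43.5, 58, 0.1], [-28.1, -2.9, -43.5, 58, 0.1], [-28.1, -2.9, -43.5, 58, 0.1], [-28.1, -2.9, -43.5, 58, 0.1], [-28.1, -2.9, -43.5, 58, 0.1], [-28.1, -2.9, -43.5, 58, 0.1], [-28.1, -2.9, -43.5, 58, 0.1], [-28.1, -2.9, -43.5, 58, 0.1], [-28.1, -2.9, -43.5, 58, 0.1]]]}}

```text
t: 3.87
ee_pos: [543.6, 172.2, 260.1]
tcp_rot: [-1.566, -0.126, 0.127]
contact_force: [-0.5, 0.7, 0.2]
width: 76.7
```

```bash
python3 - <<'E'
from h import *
goal(545,170,260,9)
p,d,K,T=grab('wrist','w2.png'); W=cloud(d,K,T); np.savez('pics/w2.npz',p=p,W=W)
for o in ['two_pole','wide_lever','pair_a']:
    for x in arm.outline_of('wrist',o):
        P=W[x['region']]; P=P[~np.isnan(P[:,0])]
        print(o,round(x['score'],2),[int(a) for a in x['rect']],'med',np.median(P,0).round(0),'lo',np.percentile(P,3,axis=0).round(0),'hi',np.percentile(P,97,axis=0).round(0))
goal(545,170,260,9)
E
```

```text
t 3.8667 pos [543.6 172.2 260.1] yaw 9.22 shift [ 0.11  0.01 -0.24] turn 0.22 F [-0.5  0.7  0.2] w 76.7 tiltcheck [-7.e-04  7.e-04 -1.e+00]
two_pole 0.56 [290, 187, 353, 226] med [547. 150.  93.] lo [516. 131.  88.] hi [578. 167. 106.]
wide_lever 0.8 [303, 199, 320, 225] med [537. 147. 102.] lo [529. 134.  93.] hi [545. 160. 107.]
wide_lever 0.71 [318, 158, 333, 171] med [547. 194. 103.] lo [541. 190.  94.] hi [554. 199. 107.]
pair_a 0.76 [284, 151, 352, 191] med [540. 185.  93.] lo [509. 166.  88.] hi [572. 203. 105.]
pair_a 0.72 [284, 117, 352, 152] med [534. 220.  93.] lo [503. 202.  88.] hi [566. 238. 106.]
pair_a 0.63 [283, 76, 355, 118] med [529. 255.  93.] lo [497. 237.  88.] hi [560. 273. 105.]
t 4.0667 pos [544.  171.2 260.3] yaw 9.16 shift [ 0.08  0.03 -0.14] turn 0.16 F [ 0.1 -0.1 -0.1] w 76.7 tiltcheck [-1.e-04  2.e-04 -1.e+00]
```

View pics/w2.png

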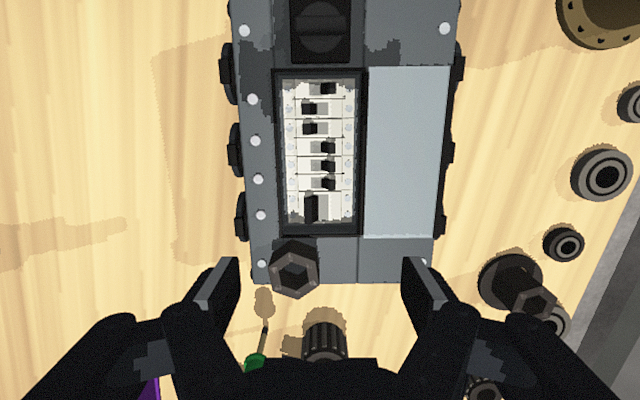

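```bash
python3 - <<'E'
from h import *
p,d,K,T=grab('wrist'); W=cloud(d,K,T)
for o in ['two_pole','wide_lever','pair_a']:
    for x in arm.outline_of('wrist',o):
        P=W[x['region']]; P=P[~np.isnan(P[:,0])]
        print(o,round(x['score'],2),[int(a) for a in x['rect']],'med',np.median(P,0).round(1),'lo',np.percentile(P,3,axis=0).round(0),'hi',np.percentile(P,97,axis=0).round(0))
# flap = bluish bright plane z~115: edges give yaw
m=(W[...,2]>108)&(W[...,2]<121)&(p[...,0]>110)&(p[...,2]>130)
m=cv2.morphologyEx(m.astype(np.uint8),cv2.MORPH_OPEN,np.ones((5,5)))>0
P=W[m][:,:2].astype(np.float32);print('flap',len(P),cv2.minAreaRect(P))
# lid front edge: module cream area
m=(abs(W[...,2]-92)<4)&(p.min(2)>120)&(W[...,1]>100)
P=W[m][:,:2].astype(np.float32);print('cream',len(P),cv2.minAreaRect(P))
goal(562,-180,230,-5)
E
```

```text
two_pole 0.72 [287, 185, 354, 226] med [546.3 150.   92.6] lo [515. 131.  88.] hi [578. 168. 105.]
wide_lever 0.89 [302, 198, 317, 222] med [537.8 147.3 103.5] lo [532. 136.  94.] hi [545. 160. 107.]
pair_a 0.8 [282, 76, 353, 117] med [528.2 255.   92.7] lo [496. 236.  88.] hi [559. 273. 105.]
pair_a 0.71 [284, 115, 358, 149] med [534.3 219.9  92.7] lo [503. 201.  88.] hi [566. 238. 106.]
pair_a 0.64 [282, 148, 350, 190] med [540.2 184.5  92.6] lo [508. 166.  88.] hi [572. 202. 105.]
pair_a 0.51 [214, 0, 464, 283] med [572.6 242.2 111.7] lo [451.  89.  73.] hi [654. 330. 125.]
flap 13342 ((560.369140625, 204.47097778320312), (178.12770080566406, 224.6186065673828), 10.23119831085205)
cream 7247 ((537.3894653320312, 201.0994415283203), (68.051025390625, 141.7847900390625), 9.790693283081055)
t 4.2667 pos [544.4 170.4 260.4] yaw 9.07 shift [ -3.78   3.03 -34.88] turn 14.07 F [ 0.3 -0.3 -0.2] w 76.7 tiltcheck [ 1.e-04  2.e-04 -1.e+00]
```

>>> {"method": "move_arm", "body": {"motion": [[[-3.8, 0, -34.9, 14, 0.1], [-3.8, 0, -34.9, 14, 0.1], [-3.8, 0, -34.9, 14, 0.1], [-3.8, 0, -34.9, 14, 0.1], [-3.8, 0, -34.9, 14, 0.1], [-3.8, 0, -34.9, 14, 0.1], [-3.8, 0, -34.9, 14, 0.1], [-3.8, 3, -34.9, 14, 0.1], [-3.8, 3, -34.9, 14, 0.1], [-3.8, 3, -34.9, 14, 0.1], [-3.8, 3, -34.9, 14, 0.1], [-3.8, 3, -34.9, 14, 0.1], [-3.8, 3, -34.9, 14, 0.1], [-3.8, 3, -34.9, 14, 0.1]]]}}

```text
t: 5.43
ee_pos: [562.6, -178.4, 230.9]
tcp_rot: [-1.569, 0.064, -0.066]
contact_force: [0.4, -0.1, -0.2]
width: 76.8
```

```bash
python3 - <<'E'
from h import *
p,d,K,T=grab('wrist','w3.png'); W=cloud(d,K,T)
for o in ['probe','rack','screwdriver']:
    for x in arm.outline_of('wrist',o):
        P=W[x['region']]; P=P[~np.isnan(P[:,0])]
        print(o,round(x['score'],2),[int(a) for a in x['rect']],'med',np.median(P,0).round(1),'lo',np.percentile(P,3,axis=0).round(0),'hi',np.percentile(P,97,axis=0).round(0))
        Q=P[(P[:,2]>150)]
        if len(Q)>20: print('  top',len(Q),((Q.min(0)+Q.max(0))/2).round(1),Q.mean(0).round(1))
m=(abs(W[...,2]-90)<4)&(W[...,0]>480)&(W[...,0]<640)&(W[...,1]>-330)&(W[...,1]<-110)
P=W[m][:,:2].astype(np.float32);print('plate',len(P),cv2.minAreaRect(P))
goal(562,-180,230,-5)
E
```

```text
probe 0.76 [208, 70, 263, 111] med [505.2 -86.  133.3] lo [490. -99.  72.] hi [514. -71. 136.]
probe 0.75 [305, 166, 339, 228] med [ 563.6 -168.7  153.4] lo [ 551. -185.   96.] hi [ 576. -161.  156.]
  top 888 [ 563.1 -174.8  153.5] [ 563.3 -174.   154.6]
rack 0.88 [10, 201, 179, 341] med [ 328.3 -250.    87. ] lo [ 261. -321.    5.] hi [ 345. -198.   92.]
  top 21 [ 501.9 -162.6  288.6] [ 499.8 -160.8  288.7]
rack 0.69 [290, 134, 376, 307] med [ 579.1 -204.8   90.9] lo [ 530. -298.    6.] hi [ 610. -137.   92.]
screwdriver 0.77 [302, 258, 336, 325] med [ 555.2 -257.2  140. ] lo [ 541. -274.   95.] hi [ 568. -251.  154.]
  top 694 [ 554.5 -265.5  152.3] [ 554.6 -264.5  152.5]
plate 9759 ((569.1091918945312, -222.037353515625), (170.706298828125, 80.09153747558594), 85.20271301269531)
t 5.6333 pos [ 562.2 -179.5  230.7] yaw -4.85 shift [-0.01  0.07 -0.05] turn 0.15 F [ 0.6  0.6 -0.2] w 76.7 tiltcheck [ 7.e-04  3.e-04 -1.e+00]
```

View pics/w3.png

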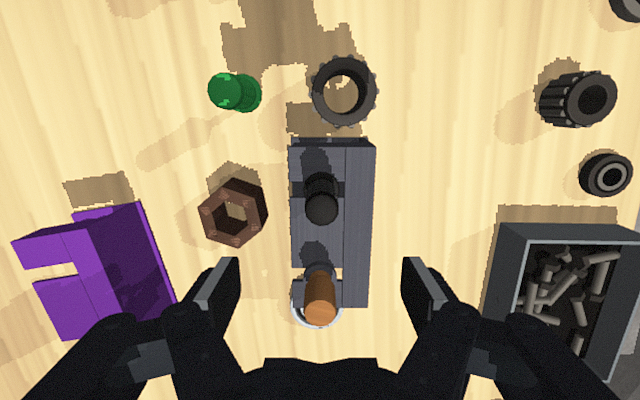

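```bash
python3 -c "
from h import *
print(arm.pinch_z)
goal(562.3,-175,109,-4.8)"
```

```text
18.700000000000003
t 5.6333 pos [ 562.2 -179.5  230.7] yaw -4.85 shift [-0.03 12.17  0.45] turn -0.05 F [ 0.6  0.6 -0.2] w 76.7 tiltcheck [ 7.e-04  3.e-04 -1.e+00]
```

>>> {"method": "move_arm", "body": {"motion": [[[0, 0, 0.45, 0, 0.1], [0, 3, 0.45, 0, 0.1], [0, 6, 0.45, 0, 0.1], [0, 9, 0.45, 0, 0.1], [0, 12.1, 0.45, 0, 0.1], [0, 12.1, 0.45, 0, 0.1], [0, 12.1, 0.45, 0, 0.1], [0, 12.1, 0.45, 0, 0.3], [0, 12.1, 0.45, 0, 0.5], [0, 12.1, 0.45, 0, 0.7], [0, 12.1, 0.45, 0, 1], [0, 12.1, 0.45, 0, 1], [0, 12.1, 0.45, 0, 1], [0, 12.1, 0.45, 0, 1], [0, 12.1, 0.45, 0, 1], [0, 12.1, 0.45, 0, 1]]]}}

```text
t: 6.97
ee_pos: [563.7, -175.3, 111.3]
tcp_rot: [-1.569, 0.064, -0.069]
contact_force: [-1.0, 0.3, 6.9]
width: 25.0
```

```bash
python3 - <<'E'
from h import *
p,d,K,T=grab('wrist','w4.png')
goal(562.3,-175,109,-4.8)
E
```

```text
t 7.0167 pos [ 563.8 -175.2  111.3] yaw -4.85 shift [-0.15  0.23  0.01] turn -0.05 F [0.  0.4 6.1] w 24.8 tiltcheck [ 3.4e-03  2.0e-04 -1.0e+00]
```

View pics/w4.png

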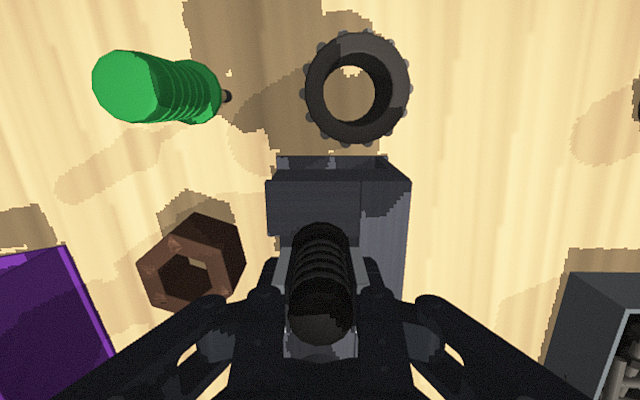

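>>> {"method": "move_arm", "body": {"motion": [[[0, -2, 0, 0, 1], [0, -4, 0, 0, 1], [0, -7, 0, 0, 1], [0, -10, 0, 0, 1], [0, -13, 0, 0, 1], [0, -15, 0, 0, 1], [0, -15, 0, 0, 1], [0, -15, 0, 0, 1]]]}}

```text
t: 7.68
ee_pos: [563.6, -175.5, 262.2]
tcp_rot: [-1.569, 0.062, -0.071]
contact_force: [-0.5, 0.3, -2.3]
width: 25.1
```

```bash
python3 - <<'E'
from h import *
p,d,K,T=grab('wrist','w5.png')
grab('scene','s5.png')
q=cv2.imread('pics/s5.png')[100:340,200:470]
cv2.imwrite('pics/s5c.png',cv2.resize(q,None,fx=2.5,fy=2.5))
goal(520,145,260,9.6)
E
```

```text
t 7.7833 pos [ 562.5 -174.9  259.9] yaw -4.85 shift [-6.930e+00  1.000e-02  3.151e+01] turn -14.45 F [-0.3 -0.2 -1.5] w 24.6 tiltcheck [ 1.1e-03  8.0e-04 -1.0e+00]
```

View pics/s5c.png

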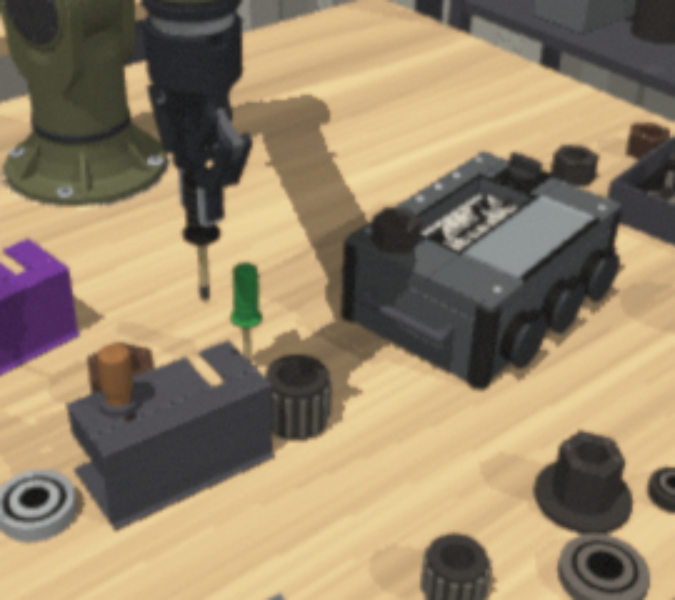

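View pics/w5.png

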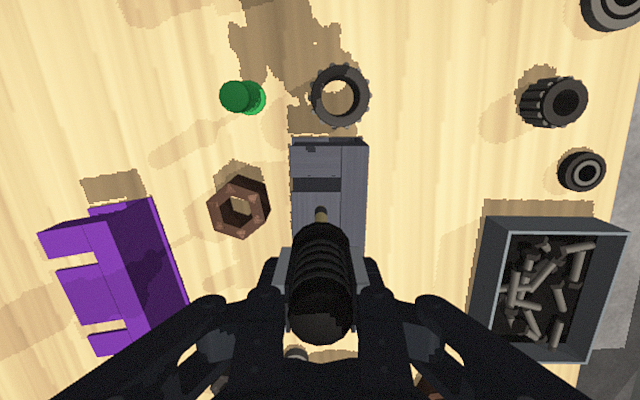

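>>> {"method": "move_arm", "body": {"motion": [[[-6.9, 0, 31.5, -14.4, 1], [-6.9, 0, 31.5, -14.4, 1], [-6.9, 0, 31.5, -14.4, 1], [-6.9, 0, 31.5, -14.4, 1], [-6.9, 0, 31.5, -14.4, 1], [-6.9, 0, 31.5, -14.4, 1], [-6.9, 0, 31.5, -14.4, 1], [-6.9, 0, 31.5, -14.4, 1], [-6.9, 0, 31.5, -14.4, 1], [-6.9, 0, 31.5, -14.4, 1], [-6.9, 0, 31.5, -14.4, 1], [-6.9, 0, 31.5, -14.4, 1], [-6.9, 0, 31.5, -14.4, 1]]]}}

```text
t: 8.87
ee_pos: [520.5, 143.0, 259.6]
tcp_rot: [-1.567, -0.129, 0.128]
contact_force: [-0.2, 0.0, -0.6]
width: 24.8
```

```bash
python3 - <<'E'
from h import *
p,d,K,T=grab('wrist','w6.png');W=cloud(d,K,T)
for u,v in [(321,208),(320,212),(322,205)]: print(W[v,u])
p,d,K,T=grab('top','t6.png');W=cloud(d,K,T)
goal(520,145,260,9.6)
q=cv2.imread('pics/t6.png')[100:230,190:340]
cv2.imwrite('pics/t6c.png',cv2.resize(q,None,fx=4,fy=4))
E
```

```text
[519.87275448 147.47400318 182.19168645]
[519.18676525 147.03512365 190.33550859]
[520.74645829 147.11386658 173.36959219]
t 8.9667 pos [520.5 143.5 259.9] yaw 9.42 shift [-0.03 -0.01  0.16] turn -0.18 F [-0.   0.6 -1. ] w 24.4 tiltcheck [ 8.e-04  6.e-04 -1.e+00]
```

View pics/w6.png

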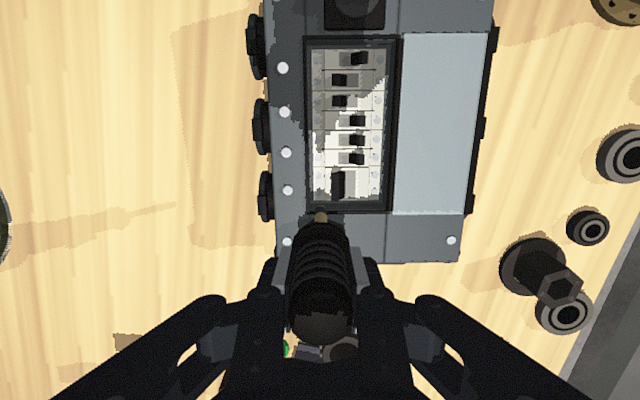

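>>> {"method": "move_arm", "body": {"motion": [[[0, 0, 0.1, 0, 1], [0, 2, 0.1, 0, 1], [0, 4, 0.1, 0, 1], [0, 5.5, 0.1, 0, 1], [0, 6.5, 0.1, 0, 1], [0, 7.2, 0.1, 0, 1], [0, 7.2, 0.1, 0, 1], [0, 7.2, 0.1, 0, 1]]]}}

```text
t: 9.63
ee_pos: [520.7, 144.5, 188.3]
tcp_rot: [-1.566, -0.13, 0.128]
contact_force: [0.6, -0.5, -1.0]
width: 24.8
```

```bash
python3 - <<'E'
from h import *
p,d,K,T=grab('wrist','w7.png');W=cloud(d,K,T)
goal(520,145,187,9.6)
cv2.imwrite('pics/w7c.png',cv2.resize(p[100:300,220:420,::-1],None,fx=3,fy=3))
E
```

```text
t 9.6833 pos [521.1 144.6 188.8] yaw 9.41 shift [-0.1   0.18  0.05] turn -0.19 F [-0.2 -0.2 -0.3] w 24.8 tiltcheck [ 0.0022  0.0011 -1.    ]
```

View pics/w7c.png

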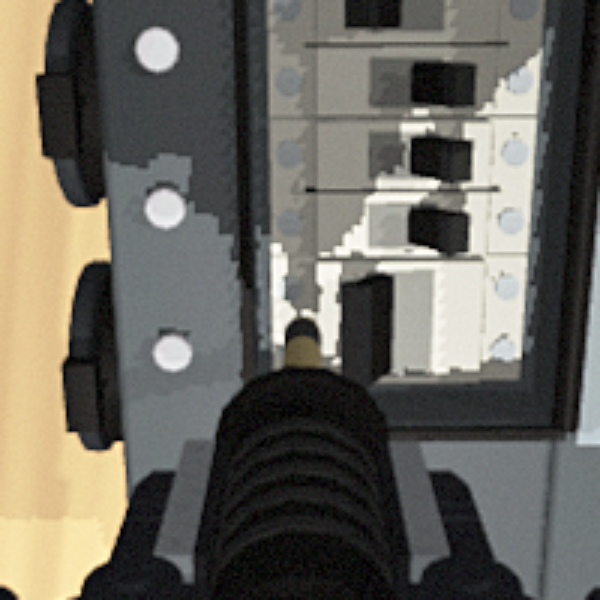

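>>> {"method": "move_arm", "body": {"motion": [[[0.4, 0.1, 0, 0, 1], [0.8, 0.1, 0, 0, 1], [1.2, 0.1, 0, 0, 1], [1.5, 0.1, 0, 0, 1], [1.8, 0.1, 0, 0, 1], [2.1, 0.1, 0, 0, 1], [2.4, 0.1, 0, 0, 1], [2.6, 0.1, 0, 0, 1], [2.8, 0.1, 0, 0, 1], [2.9, 0.1, 0, 0, 1], [2.9, 0.1, 0, 0, 1]]]}}

```text
t: 10.6
ee_pos: [549.0, 149.4, 187.4]
tcp_rot: [-1.566, -0.129, 0.129]
contact_force: [-4.7, -0.5, -0.1]
width: 25.3
```

```bash
python3 - <<'E'
from h import *
p,d,K,T=grab('wrist','w8.png');W=cloud(d,K,T)
goal(520,145,187,9.6)
cv2.imwrite('pics/w8c.png',cv2.resize(p[100:300,220:420,::-1],None,fx=3,fy=3))
E
```

```text
t 10.65 pos [549.1 149.4 187.5] yaw 9.41 shift [-2.94  0.04  0.05] turn -0.19 F [-4.3 -0.6 -1.6] w 24.8 tiltcheck [ 2.e-04  7.e-04 -1.e+00]
```

View pics/w8c.png

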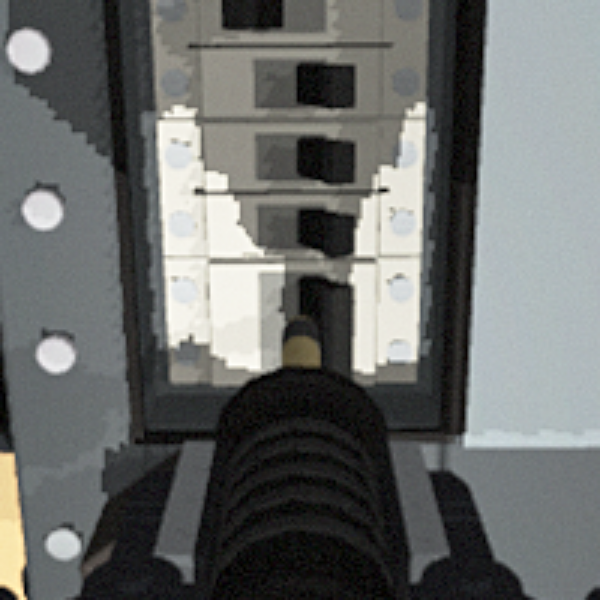

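>>> {"method": "move_arm", "body": {"motion": [[[0.1, 0, 0, 0, 1], [0.2, 0, 0, 0, 1], [0.3, 0, 0, 0, 1], [0.3, 0, 0, 0, 1], [0.3, 0, 0, 0, 1]]]}}

```text
t: 11.07
ee_pos: [550.8, 149.7, 187.7]
tcp_rot: [-1.566, -0.127, 0.131]
contact_force: [-7.6, -1.5, 2.8]
width: 24.8
```

```bash
python3 - <<'E'
from h import *
goal(520,145,187,9.6)
E
```

```text
t 11.0667 pos [550.8 149.7 187.7] yaw 9.41 shift [-3.12  0.07  0.04] turn -0.19 F [-7.6 -1.5  2.8] w 24.8 tiltcheck [-2.8e-03  3.0e-04 -1.0e+00]
```

>>> {"method": "move_arm", "body": {"motion": [[[0.2, 0, 0, 0, 1], [0.4, 0, 0, 0, 1], [0.5, 0, 0, 0, 1], [0.5, 0, 0, 0, 1], [0.5, 0, 0, 0, 1]]]}}

```text
t: 11.48
ee_pos: [552.4, 149.9, 187.6]
tcp_rot: [-1.567, -0.12, 0.138]
contact_force: [-11.9, -1.6, 7.2]
width: 24.7
```

```bash
python3 - <<'E'
from h import *
goal(520,145,187,9.6)
p,d,K,T=grab('wrist','w9.png');W=cloud(d,K,T)
cv2.imwrite('pics/w9c.png',cv2.resize(p[100:300,220:420,::-1],None,fx=3,fy=3))
E
```

```text
t 11.4833 pos [552.4 149.9 187.6] yaw 9.42 shift [-3.28  0.1   0.05] turn -0.18 F [-11.9  -1.6   7.2] w 24.7 tiltcheck [-0.0109 -0.001  -0.9999]
```

View pics/w9c.png

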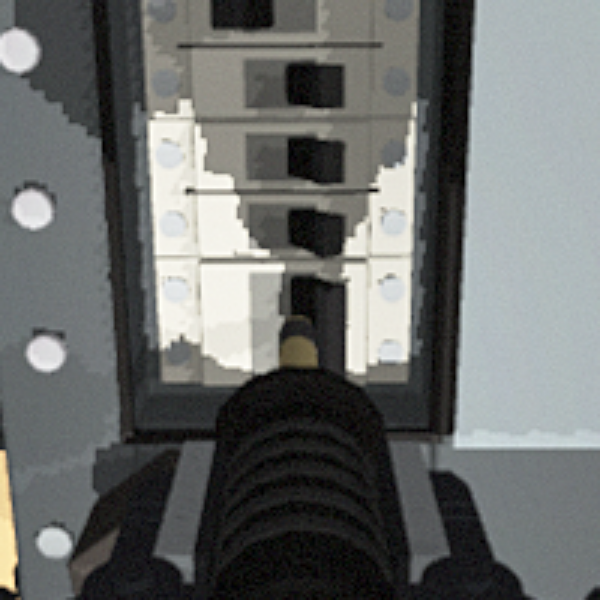

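>>> {"method": "move_arm", "body": {"motion": [[[-0.4, 0, 0, 0, 1], [-0.8, 0, 0, 0, 1], [-1.2, 0, 0, 0, 1], [-1.2, 0, 0, 0, 1], [-1.2, -2, 0, 0, 1], [-1.2, -5, 0, 0, 1], [-1.2, -7.5, 0, 0, 1], [-1.2, -7.5, 0, 0, 1], [-1.2, -7.5, 0, 0, 1]]]}}

```text
t: 12.28
ee_pos: [543.1, 148.3, 264.7]
tcp_rot: [-1.566, -0.124, 0.133]
contact_force: [0.4, 0.2, -1.6]
width: 24.7
```

```bash
python3 - <<'E'
from h import *
goal(563.4,-175.2,260,-4.85)
p,d,K,T=grab('wrist','w10.png');W=cloud(d,K,T)
c=np.cos(np.radians(9.7));s=np.sin(np.radians(9.7))
for i in range(2):
  for x in arm.outline_of('wrist',['wide_lever','a_right'][i]):
    P=W[x['region']]; P=P[~np.isnan(P[:,0])]; B=(P[:,:2]-[546.5,149.5])@np.array([[c,-s],[s,c]])
    k=P[:,2]>98
    print(round(x['score'],2),[int(a) for a in x['rect']],np.median(B[k],0).round(1),np.percentile(B[k],5,axis=0).round(1),np.percentile(B[k],95,axis=0).round(1),P[k,2].max())
cv2.imwrite('pics/w10c.png',cv2.resize(p[20:280,200:460,::-1],None,fx=2.3,fy=2.3))
E
```

```text
t 12.2833 pos [543.1 148.3 264.7] yaw 9.41 shift [ -3.28   0.43 -32.25] turn 14.26 F [ 0.4  0.2 -1.6] w 24.7 tiltcheck [-5.8e-03  8.0e-04 -1.0e+00]
0.79 [326, 177, 341, 202] [10.8 -0.7] [  6.  -13.3] [16.  11.8] 107.21610943928107
0.55 [323, 152, 343, 165] [10.4 26. ] [ 4.9 21.4] [15.5 30.6] 108.23072096649429
0.46 [328, 117, 337, 125] [ 9.2 61.9] [ 4.7 58.3] [14.  65.4] 108.09747178657796
```

View pics/w10c.png

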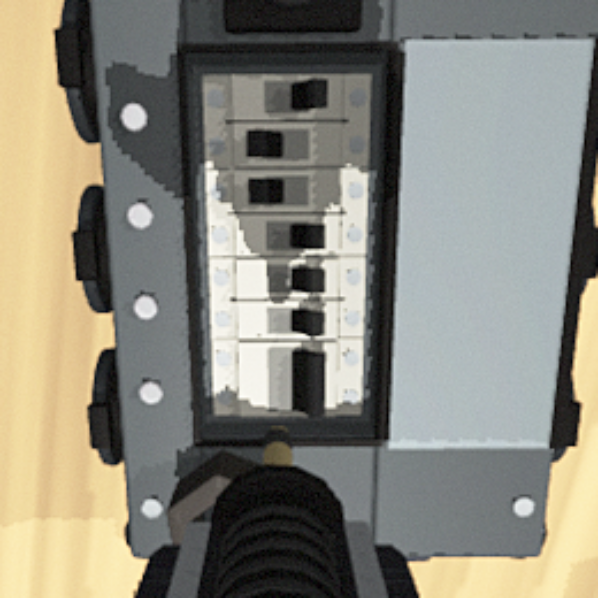

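>>> {"method": "move_arm", "body": {"motion": [[[-3.3, 0, -32.2, 14.3, 1], [-3.3, 0, -32.2, 14.3, 1], [-3.3, 0, -32.2, 14.3, 1], [-3.3, 0, -32.2, 14.3, 1], [-3.3, 0, -32.2, 14.3, 1], [-3.3, 0, -32.2, 14.3, 1], [-3.3, 0, -32.2, 14.3, 1], [-3.3, 0, -32.2, 14.3, 1], [-3.3, 0, -32.2, 14.3, 1], [-3.3, 0, -32.2, 14.3, 1], [-3.3, 0, -32.2, 14.3, 1], [-3.3, 0, -32.2, 14.3, 1], [-3.3, 0, -32.2, 14.3, 1], [-3.3, 0, -32.2, 14.3, 1]]]}}

```text
t: 13.6
ee_pos: [561.4, -173.6, 261.6]
tcp_rot: [-1.572, 0.075, -0.055]
contact_force: [-0.2, 0.9, -1.1]
width: 24.8
```

```bash
python3 - <<'E'
from h import *
goal(563.4,-175.2,112,-4.85)
p,d,K,T=grab('wrist','w11.png');W=cloud(d,K,T)
a=cv2.imread('pics/w5.png')
o=np.hstack([a[120:300,250:390],p[120:300,250:390,::-1]]);cv2.imwrite('pics/w11c.png',cv2.resize(o,None,fx=2.8,fy=2.8))
goal(563.4,-175.2,112,-4.85)
E
```

```text
t 13.6 pos [ 561.4 -173.6  261.6] yaw -4.73 shift [ 0.4  14.95 -0.11] turn 0.12 F [-0.2  0.9 -1.1] w 24.8 tiltcheck [-0.0124 -0.0012 -0.9999]
t 13.65 pos [ 561.4 -173.9  261.7] yaw -4.76 shift [ 0.4  14.96 -0.08] turn 0.09 F [ 0.2 -0.1 -1. ] w 24.7 tiltcheck [-0.0124 -0.0013 -0.9999]
```

View pics/w11c.png

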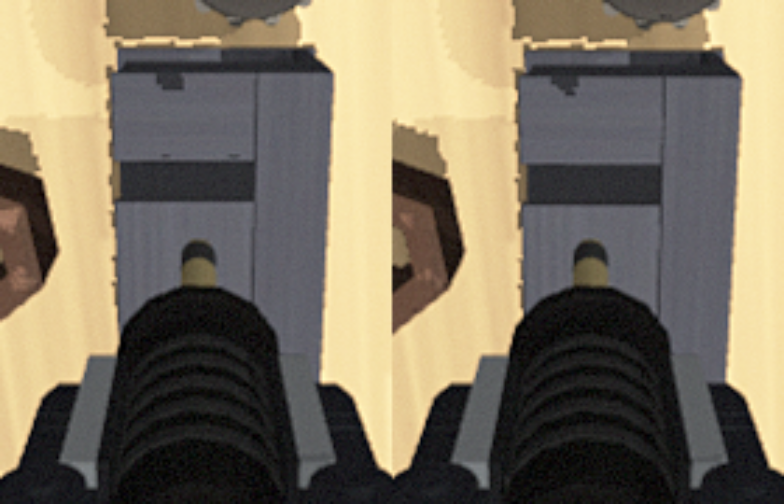

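>>> {"method": "move_arm", "body": {"motion": [[[0.4, 0, -0.1, 0, 1], [0.4, 2, -0.1, 0, 1], [0.4, 4, -0.1, 0, 1], [0.4, 6, -0.1, 0, 1], [0.4, 7, -0.1, 0, 1], [0.4, 7, -0.1, 0, 1], [0.4, 7, -0.1, 0, 1]]]}}

```text
t: 14.23
ee_pos: [564.6, -175.2, 191.7]
tcp_rot: [-1.572, 0.075, -0.055]
contact_force: [-0.5, 0.0, 0.8]
width: 24.4
```

```bash
python3 - <<'E'
from h import *
p,d,K,T=grab('wrist','w12.png')
goal(563.4,-175.2,113,-4.85)
cv2.imwrite('pics/w12c.png',cv2.resize(p[100:300,220:420,::-1],None,fx=3,fy=3))
E
```

```text
t 14.2833 pos [ 565.1 -175.5  192.6] yaw -4.75 shift [-0.08  7.96  0.03] turn 0.1 F [-0.  -0.1 -0.9] w 24.7 tiltcheck [-0.011  -0.0018 -0.9999]
```

View pics/w12c.png

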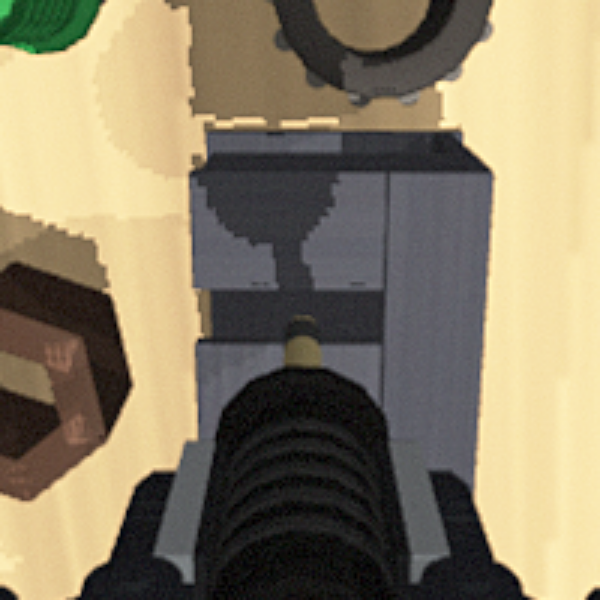

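>>> {"method": "move_arm", "body": {"motion": [[[-0.1, 0.5, 0, 0, 1], [-0.1, 1.5, 0, 0, 1], [-0.1, 2.5, 0, 0, 1], [-0.1, 3.5, 0, 0, 1], [-0.1, 4.5, 0, 0, 1], [-0.1, 5.5, 0, 0, 1], [-0.1, 6.5, 0, 0, 1], [-0.1, 7.5, 0, 0, 1], [-0.1, 7.8, 0, 0, 1], [-0.1, 7.8, 0, 0, 1]]]}}

```text
t: 15.12
ee_pos: [562.5, -175.3, 113.3]
tcp_rot: [-1.572, 0.075, -0.055]
contact_force: [-1.2, 0.7, -1.2]
width: 24.6
```

```bash
python3 - <<'E'
from h import *
p,d,K,T=grab('wrist','w13.png')
goal(563.4,-175.2,111.3,-4.85)
cv2.imwrite('pics/w13c.png',cv2.resize(p[100:300,220:420,::-1],None,fx=3,fy=3))
E
```

```text
t 15.1667 pos [ 563.  -175.5  114.2] yaw -4.75 shift [0.04 0.29 0.03] turn 0.1 F [ 0.3  0.5 -0.8] w 24.4 tiltcheck [-0.0119 -0.0018 -0.9999]
```

View pics/w13c.png

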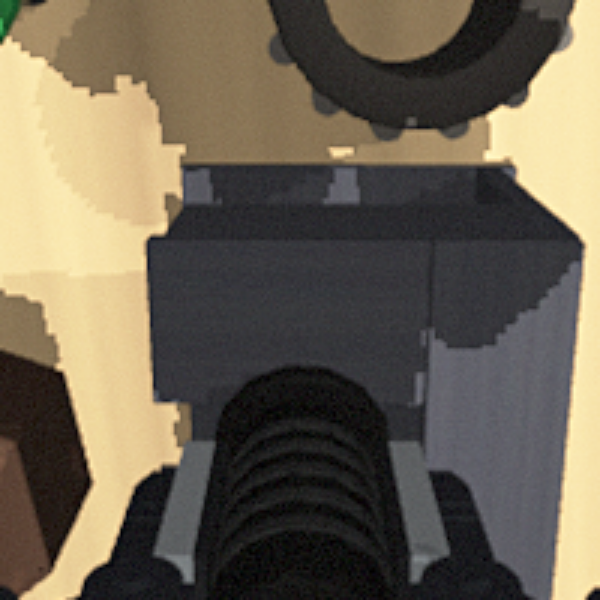

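Rod is in the notch, about 2 mm above seating. Lower until there is contact, then release.

>>> {"method": "move_arm", "body": {"motion": [[[0, 0.1, 0, 0, 1], [0, 0.2, 0, 0, 1], [0, 0.3, 0, 0, 1], [0, 0.3, 0, 0, 1], [0, 0.3, 0, 0, 1]]]}}

```text
t: 15.58
ee_pos: [563.2, -175.6, 111.5]
tcp_rot: [-1.572, 0.074, -0.056]
contact_force: [-0.3, -0.3, -0.6]
width: 24.7
```

>>> {"method": "move_arm", "body": {"motion": [[[0, 0.1, 0, 0, 1], [0, 0.2, 0, 0, 1], [0, 0.2, 0, 0, 1], [0, 0.2, 0, 0, 1]]]}}

```text
t: 15.92
ee_pos: [563.3, -175.7, 111.3]
tcp_rot: [-1.571, 0.074, -0.057]
contact_force: [-4.1, 1.0, 9.8]
width: 24.8
```

Seated (10 N upward reaction). Release slowly.

>>> {"method": "move_arm", "body": {"motion": [[[0, -0.1, 0, 0, 0.7], [0, -0.1, 0, 0, 0.6], [0, -0.1, 0, 0, 0.5], [0, -0.1, 0, 0, 0.4], [0, -0.1, 0, 0, 0.3], [0, -0.1, 0, 0, 0.2], [0, -0.1, 0, 0, 0.1], [0, -0.1, 0, 0, 0.1], [0, -0.1, 0, 0, 0.1], [0, -0.1, 0, 0, 0.1]]]}}

```text
t: 16.75
ee_pos: [563.3, -175.7, 112.3]
tcp_rot: [-1.571, 0.074, -0.057]
contact_force: [-0.8, 0.3, -0.0]
width: 76.7
```

```bash
python3 - <<'E'
from h import *
p,d,K,T=grab('wrist','w14.png')
goal(563.4,-175.2,240,-4.85)
E
```

```text
t 16.8 pos [ 563.3 -175.7  112.3] yaw -4.76 shift [ -0.13 -12.77   0.02] turn 0.09 F [0.9 0.5 1.1] w 76.7 tiltcheck [-0.0108 -0.0011 -0.9999]
```

View pics/w14.png

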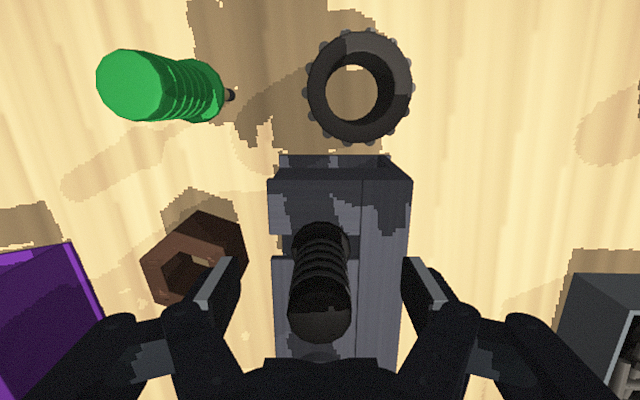

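Released, and the probe stands in the notch. Rise straight up.

>>> {"method": "move_arm", "body": {"motion": [[[0, -1, 0, 0, 0.1], [0, -3, 0, 0, 0.1], [0, -6, 0, 0, 0.1], [0, -9, 0, 0, 0.1], [0, -12, 0, 0, 0.1], [0, -12, 0, 0, 0.1], [0, -12, 0, 0, 0.1], [0, -12, 0, 0, 0.1]]]}}

```text
t: 17.47
ee_pos: [564.4, -175.4, 232.5]
tcp_rot: [-1.571, 0.074, -0.057]
contact_force: [-0.5, 0.3, 0.1]
width: 77.0
```

```bash
python3 - <<'E'
from h import *
p,d,K,T=grab('wrist','w15.png');W=cloud(d,K,T)
for x in arm.outline_of('wrist','probe'):
    P=W[x['region']]; P=P[~np.isnan(P[:,0])];Q=P[P[:,2]>150]
    if len(Q)>20: print('top',((Q.min(0)+Q.max(0))/2).round(1),Q.mean(0).round(1),P[:,2].max())
for n in ['top','scene']:
    p,d,K,T=grab(n,n+'15.png');W=cloud(d,K,T)
    for o in ['probe','two_pole','wide_lever','screwdriver']:
      for x in arm.outline_of(n,o)[:3]:
        P=W[x['region']]; P=P[~np.isnan(P[:,0])]
        print(n,o,round(x['score'],2),np.median(P,0).round(0),np.percentile(P,3,axis=0).round(0),np.percentile(P,97,axis=0).round(0))
a=cv2.resize(cv2.imread('pics/scene15.png')[150:320,200:420],None,fx=3,fy=3);cv2.imwrite('pics/s15c.png',a)
goal(563.4,-175.2,240,-4.85)
E
```

```text
top [ 562.6 -175.2  153.4] [ 562.8 -174.4  154.6] 156.72076890500418
top probe 0.44 [592. -94.  59.] [ 563. -123.    2.] [620. -63.  67.]
top two_pole 0.85 [546. 145.  92.] [516. 124.  86.] [578. 163. 106.]
top wide_lever 0.61 [557. 145. 102.] [550. 134.  92.] [567. 157. 109.]
scene probe 0.74 [508. -91.  99.] [ 479. -100.    2.] [516. -64. 135.]
scene probe 0.57 [ 572. -182.  128.] [ 555. -190.   92.] [ 579. -164.  155.]
scene two_pole 0.65 [614. 145.  96.] [476.  54.   9.] [685. 330. 118.]
scene wide_lever 0.67 [611. -98.  48.] [ 568. -124.    3.] [626. -67.  64.]
scene wide_lever 0.3 [ 564. -272.  127.] [ 547. -282.   92.] [ 572. -256.  153.]
scene screwdriver 0.91 [ 565. -272.  127.] [ 551. -282.   94.] [ 572. -257.  153.]
t 18.0667 pos [ 564.5 -175.5  232.2] yaw -4.77 shift [-0.12 -0.78  0.02] turn 0.08 F [ 0.7 -0.2  0.2] w 76.7 tiltcheck [-0.0109 -0.001  -0.9999]
```

View pics/s15c.png

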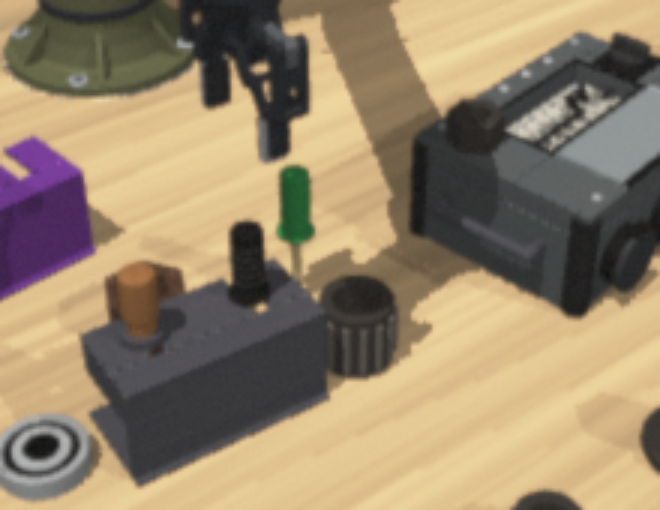

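View pics/w15.png

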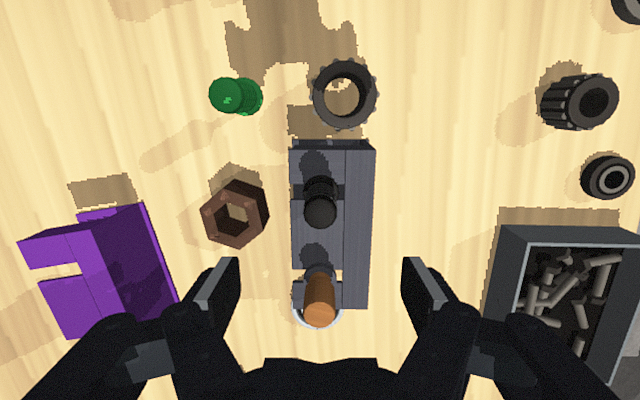

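```bash
python3 -c "
from h import *
print(arm.finish_job())"
```

```text
the job is handed in; nothing more can be done
None
```

I pushed the wide lever over to its stop with the probe tip, hung the probe back in its notch, and handed the job in at about 18 s. No verdict is reported.

**Wide lever:** I pushed until the force climbed steadily to about 12 N. Afterwards the lever lay level with the neighbouring on levers: 10.8 mm behind the hinge axis, against 10.4 mm for the lever next to it. I did not measure its angle directly.

**Narrow levers:** in the wrist picture taken after the push they stood as they had before.

**Probe:** its top is back within about 1 mm of where it started and at the same height. It stands upright in the pictures, and the collar met the plate with about 10 N when I lowered it. The open gripper is about 80 mm above it and touches nothing.

**Other parts:** the screwdriver, nuts, bearing and roller cage look unmoved in the pictures; only the screwdriver was measured again.

**Disagreements:**
- The top and wrist cameras differed by about 5 mm on where the breaker sits along its row. I used the wrist camera, since it also matched the held probe.
- The tool stayed tilted by about 0.012 rad after the push. The probe still went into its notch without trouble.
- At the end the top camera missed the probe, and several network detections in the scene camera were of the wrong object. I ignored those.

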